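# Tuck a trim strip under the lapped flap and hold it flat

### The arm

A 7-joint arm with a two-finger parallel gripper is mounted at the origin on the work surface. World frame = base frame: x ahead of the robot, y to its left, z up, the work surface at z = 0. Lengths are in m, angles in degrees, forces in N, time in s.
With the tool pointing down it reaches from about 0.425 to 0.825 m from the base axis. Payload 3.6 kg.
Tool frame: the origin (TCP) lies on the mounting face of the last link; the fingertips stand 186 mm ahead of it and the grasp point (between the pads) lies 167 mm ahead of it (bot.grasp_offset is the distance from the TCP to the grasp point, in m); z points along the fingers, y is the line along which they close (so a half turn about z gives the same grasp; the last joint's range is limited). The gripper opens to 93 mm and grips with 3 to 60 N. Pads are 15 mm wide; open, the fingers measure 128 mm over their backs; the gripper's body (75 mm by 188 mm) begins 65 mm behind the grasp point.
Start: joints at [68.841, 35.231, -0.722, 81.555, 0.464, 63.22, -2.315], TCP at [0.218, -0.612, 0.405] pointing down, gripper open.
Joint ranges: [-178.69, 178.69], [-17.37, 117.87], [-77.05, 75.6], [15.02, 138.74], [-78.02, 258.01], [0.78, 113.62], [-162.83, 162.83]. Speed limits (degrees/s): [159.86, 159.86, 180, 180, 180, 180, 180].

### API

Orientations are given as a 3x3 rotation matrix whose columns are the frame's x, y, z axes.
In Python, from workcell import bot gives the robot as it stands.
- The arm moves only by the shell command python3 -m crank 'ROWS' [FORCE]. ROWS is JSON, one flat list of numbers, 7 for each row, row after row: the turn, a rotation vector about the tool's x, y, z in rad, then the shift along the tool's x, y, z in m, then the finger opening in m, from 0 to 0.093. In form: [ax, ay, az, dx, dy, dz, claw, ax, ay, az, dx, dy, dz, claw, ...]. A call has 1 to 20 rows; each row is the pose to reach, as a shift and turn from the pose commanded when the call began, along the tool's axes at that moment; what a row does not reach only later rows make up. A row lasts 1/10 s, in which the tool goes at most 50 mm and 8.59 degrees, less where a joint would pass 70% of its speed; a pose out of reach is approached as far as the arm can. A call with a gripper value outside its range is refused whole. The fingers move at their own pace and stop on an object; FORCE is the grip in N (left out, the last holds). Time passes only in rows, so rows that repeat a pose let the fingers close. It gives the time, the measured TCP pose, the force, the opening and the grip force at its end, in the units of the state.
- bot.observe(): the state, without advancing time (a new reading comes with each control period).
- bot.get_image(name): name is "side" or "top"; returns the picture (420x560x3 uint8, red, green, blue); there is no depth.
- bot.calibration(name): a dict with "K" (3x3 intrinsics, pixels), "k1" (the pictures are not rectified: a ray, as slopes to the right and down, at radius r is drawn at 1 + k1 r^2 times it, then the intrinsics apply), "R" (3x3) and "t" (3): a world point X has camera coordinates R X + t. Camera axes: x right, y down, z forward; pixel columns grow to the right and rows downward; lengths in m; the calibration is good to about 2 mm. A picture is of the moment at which its call begins. calibration takes no time and is no camera call.
- bot.hand_in(): hands the job in; it is judged then, once.
The state is a dict: "clock": time; "qpos": joint angles; "joint_vel": joint speeds; "tau": joint torques, N m; "tool_pos": TCP position; "orientation": TCP orientation; "contact_force": force on the tool from outside, world axes, zero at the start; "wrist_torque": the same for the moment, N m; "width": opening from 0.0 (shut) to 1.0 (fully open); "finger_force": force on a finger pad.
Only numpy, scipy, OpenCV 4.12 (cv2) and the standard library are available. Lean on these libraries where they do the work, as an engineer would, in place of code of your own. Each camera call takes 0.05 s, during which the arm holds its last target. There are 200 camera calls.

### The job

Pick up the loose aluminium trim by its rib and tuck its thin front edge under the grey hinged flap of the fixing jig, without lifting the flap, until it is home against the stop, side by side with the trim already fitted: ribs in line and a gap of about half a centimetre between them. Finish while still holding it, with the trim pressed flat on the board with about a kilogram's push (10 N) so that a colleague could screw it down; do not let go at the end. Leave the screwdriver, the tape and the tin where they are.

Things in the scene. Friction and masses are not known exactly. Their poses are not given: they have to be found in the camera images.
- trim: The loose aluminium trim to fit, about 0.2 kg: a flat leaf 110 (x) x 100 (y) x 5 mm thick with an upright rib along its whole rear edge. The rib is 10 mm thick (from x = -55 to -45 mm), 100 mm long along y, its top 42 mm above the underside. Origin: centre of the leaf's underside, so the thin front edge that goes under the flap is at x = +55 mm. z up. It starts lying flat on the bench (its underside at the bench top, height 0).
- trim_rib (a point): Middle of the top of the loose trim's rib, in the trim's frame at (-50, 0, 42) mm.
- board: Fixed brown wooden board of the jig, 300 x 300 x 18 mm, origin at the centre of its underside, lying on the bench; its top face is 18 mm above the bench. Its x axis points towards the flap's side. The jig stands left or right on the bench, turned a little.
- keeper: Fixed steel stop bar on the board, 250 mm long along y and 9 mm high, carrying the flap. Origin: centre of the board's top face, axes as the board's. The bar's flat front face, which the trim's front edge butts against, is at x = +85 mm.
- flap_edge (a point): Middle of the flap's front lower edge when it lies down: at x = +50, y = 0, z = +9 mm in the keeper's frame. The flap (80 x 250 x 4 mm) lies on the stop bar and overhangs 35 mm in front of it, leaving a slot 9 mm high above the board, 35 mm deep.
- flap (a joint): Hinge of the grey flap along its rear edge, x = +130 mm in the keeper's frame: 0 = lying down on the stop bar, grows in rad as the front edge is lifted; 0.22 kg, falls back by its own weight.
- fitted: A trim of the same shape already fitted (fixed, with two dark screw heads on its leaf), tucked under the flap in one of the two bays. Origin and axes as the loose trim's.
- bay: The empty bay beside the fitted trim, seen as two dark pilot holes 6 mm wide, 60 mm apart, in the board. Origin: where the origin of the loose trim lies when it is home, on the board's top face, 30 mm ahead of the board's middle in x; axes as the board's (x towards the flap). Its centre is 106 mm along y from the fitted trim's centre: a gap of 6 mm.
- screwdriver: Screwdriver lying on the bench beside the work, to be left alone.
- tape: Roll of paper tape lying flat, 90 mm across, 24 mm high, beside the work, to be left alone.
- tin: Closed tin, 68 mm across, 90 mm high, beside the work, to be left alone.

How it is judged (in metres and radians):
On the way, in this order (a step that is already met when the one before it is completed fails the run):
1. the loose trim is carried over to the board, held clear above the bench (height (world z) of trim above 0.014 m and horizontal distance between trim and bay below 0.15 m and contact force between the fingers and trim above 1 N), for 0.1 s.
2. its front edge is under the flap, almost home in its bay, flap down (x of trim in the frame of bay above -0.012 m and horizontal distance between trim and bay below 0.016 m and z of trim in the frame of bay below 0.006 m and value of joint flap below 0.07 rad), for 0.1 s.
At the end, for the whole second after the job is handed in: Trim in the empty bay: at most 6 mm short of the stop, within 8 mm sideways, square within 0.07 rad, flat (tilt under 0.04 rad, within 3 mm of the board), flap down (under 0.04 rad), fingers still on it (over 2 N), bearing on the board with over 5 N, at rest (x of trim in the frame of bay between -0.006 and 0.005 m and y of trim in the frame of bay between -0.008 and 0.008 m and angle between the x axis of trim and the x axis of bay, either way round below 0.07 rad and z of trim in the frame of bay between -0.003 and 0.003 m and angle between trim's own z axis and vertical below 0.04 rad and value of joint flap below 0.04 rad and contact force between trim and board above 5 N and contact force between the fingers and trim above 2 N and linear speed of trim below 0.01 m/s); the arm keeps its last pose, push and grip.
It fails at once if the flap is lifted (more than 0.09 rad, about 7 mm at its edge) (value of joint flap above 0.09 rad).
It fails at once if the screwdriver is disturbed (distance of screwdriver from where it was at the start of the episode above 0.02 m).
It fails at once if the tape is disturbed (distance of tape from where it was at the start of the episode above 0.02 m).
It fails at once if the tin is disturbed (distance of tin from where it was at the start of the episode above 0.02 m).
It also fails if it takes over 40 s, if anything falls off the work surface, if the arm or the gripper's body presses on something with over 40 N, if the wrist force passes 120 N, or if a joint passes its speed limit or range.

## Working session

There is one attempt and no reset: what is moved stays moved. The work goes in short steps, Python scripts to look and compute and a shell command to move; the robot and the scene stay as the last step left them, time stands still between calls to the robot, and variables do not carry over. Pictures are saved under pics/ and viewed, at most 10 in all, crops included, and the job is handed in when it is done.

```bash
mkdir -p pics
python3 - <<'E'
from workcell import bot
import cv2
s=bot.observe();print({k:s[k] for k in("clock","tool_pos","orientation","width","contact_force")})
for n in("top","side"):
    im=bot.get_image(n);cv2.imwrite(f"pics/{n}0.png",im[:,:,::-1]);print(n,bot.calibration(n))
E
```

```text
{'clock': 0.0, 'tool_pos': array([ 0.21838086, -0.61187836,  0.40361477]), 'orientation': array([[ 9.41801278e-01,  3.36168888e-01, -9.12164969e-04],
       [ 3.36170118e-01, -9.41798368e-01,  2.34215886e-03],
       [-7.17145406e-05, -2.51249081e-03, -9.99996841e-01]]), 'width': 0.9950788584650289, 'contact_force': array([-0.2379086 ,  0.32017002, -0.34649374])}
top {'K': array([[485.90669828,   0.        , 273.38048307],
       [  0.        , 485.90669828, 209.84474247],
       [  0.        ,   0.        ,   1.        ]]), 'k1': -0.031713967716016846, 'R': array([[-0.01966203, -0.99979409, -0.00501809],
       [-0.99061844,  0.02015997, -0.13516168],
       [ 0.13523501,  0.00231346, -0.99081085]]), 't': array([0.02063407, 0.63434398, 1.41889952])}
side {'K': array([[468.84422139,   0.        , 271.15474193],
       [  0.        , 468.84422139, 214.73518397],
       [  0.        ,   0.        ,   1.        ]]), 'k1': -0.08430329406671082, 'R': array([[-0.91563343, -0.40201103,  0.0016    ],
       [-0.27866104,  0.63180875, -0.72330196],
       [ 0.28976448, -0.66272531, -0.69053002]]), 't': array([0.55990686, 0.20954219, 1.18620154])}
```

View pics/top0.png

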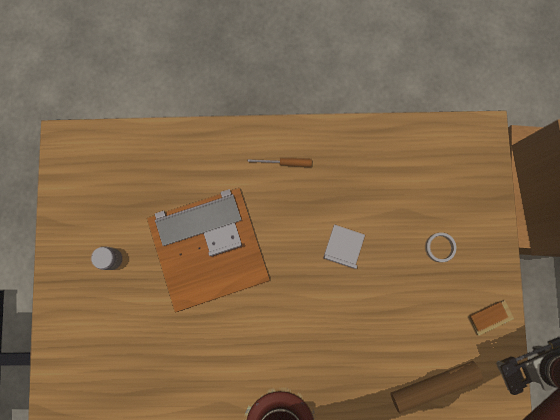

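View pics/side0.png

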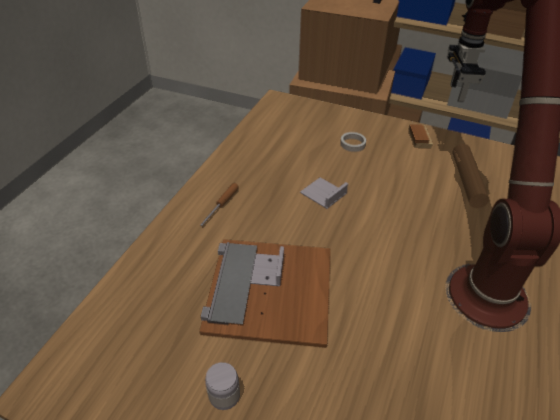

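The top view shows the board around (208,250). The flap is on its far side, the fitted trim is at (222,238), and the pilot holes are near (181,254) and (199,248). The loose trim is at (344,246) with its rib along the lower edge (≈(341,264)). The side view agrees, with the tin beyond the board, and the tape and screwdriver away from the work. I'll zoom in for accurate pixels.

```bash
cat > h.py <<'E'
import numpy as np, cv2
from workcell import bot
def undist(n,p):
    c=bot.calibration(n);K=c["K"]
    d=cv2.undistortPoints(np.array(p,float).reshape(-1,1,2),K,np.array([c["k1"],0,0,0,0.]))[:,0]
    return c,d
def ray(n,p,z):
    c,d=undist(n,p);R=c["R"];o=-R.T@c["t"]
    D=np.c_[d,np.ones(len(d))]@R
    return o+D*((np.atleast_1d(z)-o[2])/D[:,2])[:,None]
def proj(n,X):
    c=bot.calibration(n)
    return cv2.projectPoints(np.array(X,float).reshape(-1,1,3),cv2.Rodrigues(c["R"])[0],c["t"],c["K"],np.array([c["k1"],0,0,0,0.]))[0][:,0]
E
python3 - <<'E'
import cv2,numpy as np
a=cv2.imread("pics/top0.png")
f=lambda x,y,w,h,k:cv2.resize(a[y:y+h,x:x+w],None,fx=k,fy=k,interpolation=cv2.INTER_CUBIC)
c=np.zeros((560,800,3),np.uint8)
c[:,:560]=f(140,182,140,140,4); c[:240,570:790]=f(318,215,55,60,4)
cv2.imwrite("pics/crop0.png",c)
E
```

```text
(no output)
```

View pics/crop0.png

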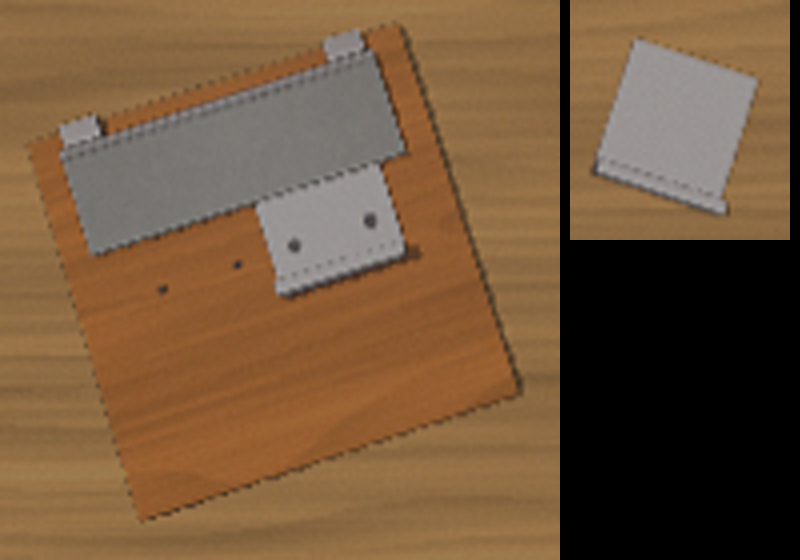

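The crop gives the board corners in crop pixels at about (28,145), (402,24), (520,392) and (142,520), and the holes at (163,289) and (237,265). The flap front edge runs (92,254) to (405,153). The trim's front corners are at (634,38) and (757,78), and its rib ends are at (594,172) and (727,213).

```bash
cat >> h.py <<'E'
def fit(model,pts):  # planar rigid fit, model->world
    m=np.array(model,float)[:,:2];p=np.array(pts)[:,:2]
    a,b=m-m.mean(0),p-p.mean(0)
    th=np.arctan2((a[:,0]*b[:,1]-a[:,1]*b[:,0]).sum(),(a*b).sum())
    R=np.array([[np.cos(th),-np.sin(th)],[np.sin(th),np.cos(th)]])
    t=p.mean(0)-R@m.mean(0)
    return t,th,p-(m@R.T+t)
E
python3 - <<'E'
from h import *
np.set_printoptions(precision=4,suppress=True)
f=lambda P,x,y:(np.array(P,float)+.5)/4-.5+[x,y]
B=f([(28,145),(402,24),(520,392),(142,520)],140,182)
t,th,r=fit([(.15,.15),(.15,-.15),(-.15,-.15),(-.15,.15)],ray("top",B,.018));print("board",t,np.degrees(th),r)
R=np.array([[np.cos(th),-np.sin(th)],[np.sin(th),np.cos(th)]])
def loc(P,z):return (ray("top",P,z)[:,:2]-t)@R
print("holes",loc(f([(163,289),(237,265)],140,182),.018))
print("screws",loc(f([(294,245),(370,220)],140,182),.025))
print("flap edge",loc(f([(92,254),(405,153)],140,182),.031),loc(f([(92,254),(405,153)],140,182),.027))
print("fitted rib rear",loc(f([(278,296),(405,254)],140,182),.06))
print("bay",t+R@[.03,.053])
# loose
T=f([(634,38),(757,78),(594,172),(727,213)],318-142.5,215)
W=ray("top",T,[.005,.005,.042,.005]);
for zz in([.005,.005,.042,.042],[.005,.005,.042,.03]):
    W=ray("top",T,zz);print("trim",*[np.round(v,4) for v in fit([(.055,.05),(.055,-.05),(-.055,.05),(-.055,-.05)],W)])
# masks
im=cv2.imread("pics/top0.png");h=cv2.cvtColor(im,cv2.COLOR_BGR2HSV)
m=((h[...,1]<60)&(h[...,2]>110)).astype(np.uint8)
for c in cv2.findContours(m,0,cv2.CHAIN_APPROX_NONE)[0]:
    if cv2.contourArea(c)>150: print(cv2.contourArea(c),cv2.minAreaRect(c),cv2.boxPoints(cv2.minAreaRect(c)).tolist())
# side view mask, loose trim
c=bot.calibration("top");print("cam",-c["R"].T@c["t"])
E
```

```text
board [0.5236 0.2092] 17.218523131975918 [[-0.0013 -0.    ]
 [-0.002  -0.0012]
 [ 0.002   0.0019]
 [ 0.0014 -0.0007]]
holes [[0.0108 0.0838]
 [0.0105 0.0251]]
screws [[ 0.0107 -0.0213]
 [ 0.0106 -0.0816]]
flap edge [[ 0.0515  0.1249]
 [ 0.05   -0.1226]] [[ 0.052   0.1257]
 [ 0.0505 -0.1224]]
fitted rib rear [[-0.0251 -0.0024]
 [-0.0251 -0.1006]]
bay [0.5366 0.2687]
trim [ 0.5238 -0.2051] -0.331 [[-0.0004 -0.0006]
 [-0.0006  0.0007]
 [ 0.0004  0.0015]
 [ 0.0006 -0.0016]]
trim [ 0.5239 -0.2056] -0.3247 [[-0.0002 -0.0005]
 [-0.0011  0.001 ]
 [ 0.0008  0.0022]
 [ 0.0005 -0.0026]]
290.0 ((536.8717041015625, 390.9248046875), (21.166221618652344, 31.137863159179688), 48.8140754699707) [[518.1858520507812, 393.2124328613281], [541.6194458007812, 372.7079772949219], [555.5575561523438, 388.6371765136719], [532.1239624023438, 409.1416320800781]]
1192.5 ((540.9758911132812, 314.7103576660156), (70.17343139648438, 33.716468811035156), 85.2363510131836) [[521.2620849609375, 281.14483642578125], [554.862060546875, 278.3448486328125], [560.689697265625, 348.27587890625], [527.0897216796875, 351.075
[... 588 characters left out ...]
469]]
2949.5 ((200.18707275390625, 228.0206298828125), (56.7645263671875, 82.52976989746094), 71.8472900390625) [[152.13343811035156, 213.90707397460938], [230.55567932128906, 188.19485473632812], [248.24070739746094, 242.13418579101562], [169.81846618652344, 267.8464050292969]]
167.0 ((205.7000274658203, 16.899993896484375), (24.59674835205078, 15.652474403381348), 63.43495178222656) [[193.2000274658203, 9.399992942810059], [207.2000274658203, 2.399993896484375], [218.2000274658203, 24.399993896484375], [204.2000274658203, 31.399993896484375]]
63126.0 ((279.5, 156.0), (312.0, 559.0), 90.0) [[-9.552245503103868e-15, 0.0], [559.0, 0.0], [559.0, 312.0], [0.0, 312.0]]
cam [0.4369 0.0046 1.4917]
```

```bash
cat >> h.py <<'E'
from scipy.spatial.transform import Rotation as Ro
def delta(p,a):  # goal TCP position, angle (deg) of tool y axis
    s=bot.observe();Rc=s["orientation"];a=np.radians(a)
    y=np.array([np.cos(a),np.sin(a),0]);z=np.array([0,0,-1.]);Rg=np.c_[np.cross(y,z),y,z]
    print("t",round(s["clock"],2),"pos",s["tool_pos"].round(4),"yawy",np.degrees(np.arctan2(Rc[1,1],Rc[0,1])).round(2),"F",s["contact_force"].round(2),"w",round(s["width"]*93,1),"ff",np.round(s["finger_force"],1))
    print("rot",Ro.from_matrix(Rc.T@Rg).as_rotvec().round(4),"shift",(Rc.T@(np.array(p)-s["tool_pos"])).round(4))
E
python3 -c "
from h import *
delta([.4765,-.1894,.295],-18.8)"
```

```text
t 0.1 pos [ 0.2184 -0.6119  0.4037] yawy -70.35 F [ 0.78 -0.32  0.13] w 92.8 ff 0.0
rot [-0.0022 -0.001  -0.8998] shift [ 0.3851 -0.3109  0.1094]
```

```bash
python3 -m crank '[-0.0004,-0.0002,-0.15,0.064,-0.052,0.018,0.093, -0.001,-0.0005,-0.3,0.128,-0.104,0.036,0.093, -0.001,-0.0005,-0.45,0.193,-0.155,0.055,0.093, -0.0015,-0.0007,-0.6,0.257,-0.207,0.073,0.093, -0.002,-0.001,-0.75,0.321,-0.259,0.091,0.093, -0.0022,-0.001,-0.9,0.385,-0.311,0.109,0.093, -0.0022,-0.001,-0.9,0.385,-0.311,0.109,0.093, -0.0022,-0.001,-0.9,0.385,-0.311,0.109,0.093, -0.0022,-0.001,-0.9,0.385,-0.311,0.109,0.093, -0.0022,-0.001,-0.9,0.385,-0.311,0.109,0.093, -0.0022,-0.001,-0.9,0.385,-0.311,0.109,0.093, -0.0022,-0.001,-0.9,0.385,-0.311,0.109,0.093, -0.0022,-0.001,-0.9,0.385,-0.311,0.109,0.093, -0.0022,-0.001,-0.9,0.385,-0.311,0.109,0.093, -0.0022,-0.001,-0.9,0.385,-0.311,0.109,0.093]' 40; python3 -c "
from h import *
cv2.imwrite('pics/s1.png',bot.get_image('side')[:,:,::-1][120:270,230:430].repeat(4,0).repeat(4,1))
delta([.4765,-.1894,.195],-18.8)"
```

```text
clock: 1.6
tool_pos: [0.4757, -0.1917, 0.296]
orientation: [[0.326, 0.945, 0.001], [0.945, -0.326, -0.003], [-0.003, 0.002, -1.0]]
contact_force: [-0.5, -0.3, -1.1]
width: 1.0
finger_force: 0.0
t 1.65 pos [ 0.4758 -0.1914  0.296 ] yawy -18.97 F [-0.4  -0.22  0.19] w 93.1 ff 0.0
rot [ 0.0018  0.0025 -0.003 ] shift [ 0.0024 -0.0002  0.101 ]
```

View pics/s1.png

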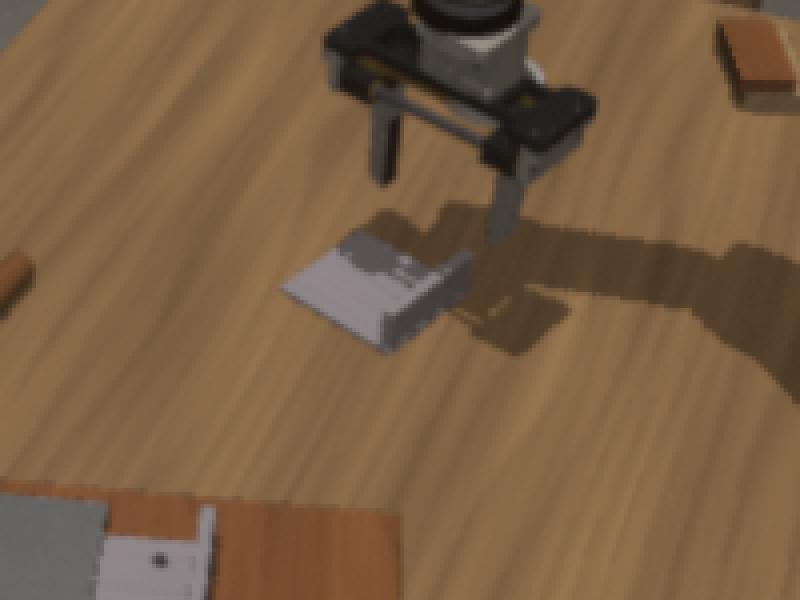

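The gripper is above the rib. Its front finger is at (385,170), its rear finger at (503,230) and the rib at (428,295), so the fingers will straddle it. I'll descend and close.

```bash
python3 -m crank '[0.0018,0.0025,-0.003,0.0024,0,0.025,0.093, 0.0018,0.0025,-0.003,0.0024,0,0.05,0.093, 0.0018,0.0025,-0.003,0.0024,0,0.07,0.093, 0.0018,0.0025,-0.003,0.0024,0,0.085,0.093, 0.0018,0.0025,-0.003,0.0024,0,0.095,0.093, 0.0018,0.0025,-0.003,0.0024,0,0.1,0.093, 0.0018,0.0025,-0.003,0.0024,0,0.1,0.093, 0.0018,0.0025,-0.003,0.0024,0,0.1,0.093, 0.0018,0.0025,-0.003,0.0024,0,0.1,0.04, 0.0018,0.0025,-0.003,0.0024,0,0.1,0.02, 0.0018,0.0025,-0.003,0.0024,0,0.1,0, 0.0018,0.0025,-0.003,0.0024,0,0.1,0, 0.0018,0.0025,-0.003,0.0024,0,0.1,0, 0.0018,0.0025,-0.003,0.0024,0,0.1,0, 0.0018,0.0025,-0.003,0.0024,0,0.1,0, 0.0018,0.0025,-0.003,0.0024,0,0.1,0, 0.0018,0.0025,-0.003,0.0024,0,0.1,0, 0.0018,0.0025,-0.003,0.0024,0,0.1,0, 0.0018,0.0025,-0.003,0.0024,0,0.1,0]' 40; python3 -c "
from h import *
delta([.4765,-.1894,.295],-18.8)"
```

```text
clock: 3.55
tool_pos: [0.4774, -0.1878, 0.1958]
orientation: [[0.319, 0.948, 0.0], [0.948, -0.319, 0.001], [0.001, -0.0, -1.0]]
contact_force: [-0.7, -1.8, 0.6]
width: 0.105
finger_force: 37.0
t 3.55 pos [ 0.4774 -0.1878  0.1958] yawy -18.62 F [-0.74 -1.79  0.59] w 9.8 ff 37.0
rot [-0.0001 -0.0007  0.0031] shift [-0.0017 -0.0004 -0.0992]
```

```bash
python3 -m crank '[0,0,0,0,0,-0.025,0, 0,0,0,0,0,-0.05,0, 0,0,0,0,0,-0.07,0, 0,0,-0.03,0.02,-0.009,-0.075,0, 0,0,-0.08,0.05,-0.023,-0.075,0, 0,0,-0.14,0.085,-0.039,-0.075,0, 0,0,-0.2,0.125,-0.058,-0.075,0, 0,0,-0.26,0.165,-0.076,-0.075,0, 0,0,-0.33,0.205,-0.095,-0.075,0, 0,0,-0.4,0.245,-0.113,-0.075,0, 0,0,-0.46,0.285,-0.132,-0.075,0, 0,0,-0.52,0.32,-0.148,-0.075,0, 0,0,-0.57,0.35,-0.162,-0.075,0, 0,0,-0.6,0.372,-0.172,-0.072,0, 0,0,-0.62,0.384,-0.178,-0.068,0, 0,0,-0.625,0.388,-0.18,-0.065,0, 0,0,-0.625,0.388,-0.18,-0.065,0, 0,0,-0.625,0.388,-0.18,-0.065,0, 0,0,-0.625,0.388,-0.18,-0.065,0]' 40
python3 - <<'E'
from h import *
delta([.431,.2374,.22],17.2)
a=bot.get_image('top')[:,:,::-1];b=bot.get_image('side')[:,:,::-1]
cv2.imwrite('pics/t2.png',a);cv2.imwrite('pics/s2.png',b)
k=dict(fx=4,fy=4,interpolation=cv2.INTER_CUBIC)
c=np.zeros((560,800,3),np.uint8)
c[:,:396]=cv2.resize(a[182:322,140:239],None,**k); c[:,404:]=cv2.resize(b[220:360,220:319],None,**k)
cv2.imwrite('pics/c2.png',c)
E
```

```text
clock: 5.45
tool_pos: [0.4311, 0.2358, 0.2611]
orientation: [[-0.293, 0.956, -0.0], [0.956, 0.293, -0.001], [-0.0, -0.0, -1.0]]
contact_force: [-0.3, 0.6, -1.6]
width: 0.105
finger_force: 40.0
t 5.45 pos [0.4311 0.2358 0.2611] yawy 17.03 F [-0.31  0.6  -1.62] w 9.7 ff 40.0
rot [-0.0004  0.0005 -0.003 ] shift [0.0016 0.0004 0.0411]
```

View pics/c2.png

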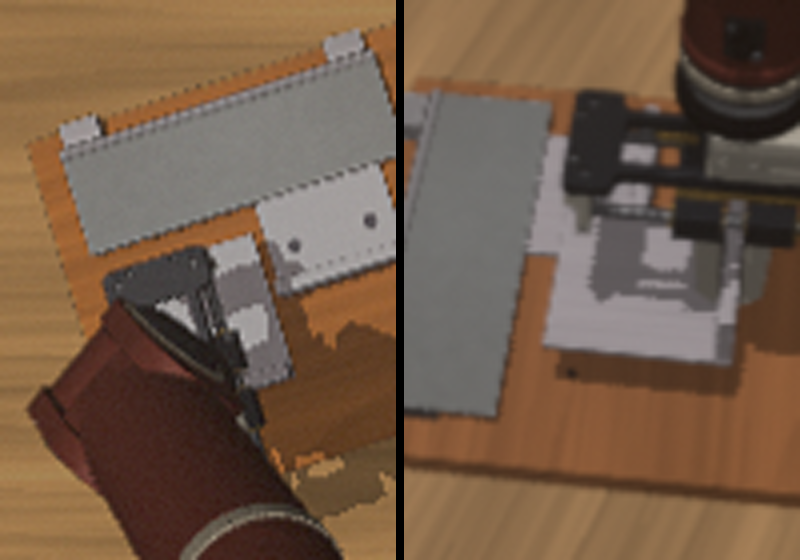

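The trim is held level. In the top panel its right edge runs (249,235) to (290,372). In the side panel its front +y corner is at (543,346) and its rear lower corner at (730,363). I'll compare these with the expected positions.

Run:
```python
from h import *
s=bot.observe();p=s["tool_pos"];a=np.radians(17.03);R=np.array([[np.cos(a),-np.sin(a)],[np.sin(a),np.cos(a)]])
zu=p[2]-.1958;o=p[:2]+R@[.05,0]
W=lambda x,y,z:np.r_[o+R@[x,y],zu+z]
q=lambda n,X,ox,oy,px:((proj(n,X)+.5-[ox,oy])*4-.5+[px,0]).round(1)
print("exp top FR",q("top",[W(.055,-.05,.005)],140,182,0),"seen 249,235")
print("exp top rearR of leaf",q("top",[W(-.045,-.05,.005),W(-.055,-.05,.042)],140,182,0),"seen 290,372")
print("exp side FL",q("side",[W(.055,.05,.005),W(.055,.05,0)],220,220,404),"seen 543,346")
print("exp side RL",q("side",[W(-.055,.05,0)],220,220,404),"seen 730,363")
x=ray("top",(np.array([[249.,235]])+.5)/4-.5+[140,182],zu+.005)[:,:2]; print("FR local",(x-o)@R)
x=ray("side",(np.array([[543-404.,345],[730-404,363]])+.5)/4-.5+[220,220],[zu+.003,zu])[:,:2]; print("FL,RL local",(x-o)@R)
```

```text
exp top FR [[249.1 233.3]] seen 249,235
exp top rearR of leaf [[289.4 363.9]
 [286.7 377.1]] seen 290,372
exp side FL [[541.2 350.3]
 [541.4 355.4]] seen 543,346
exp side RL [[731.1 373.9]] seen 730,363
FR local [[ 0.05380517 -0.04959496]]
FL,RL local [[ 0.05475299  0.04478324]
 [-0.05385478  0.04253972]]
```

Run:
```python
from h import *
a=np.radians(17.22);R=np.array([[np.cos(a),-np.sin(a)],[np.sin(a),np.cos(a)]]);t=np.array([.5236,.2092])
u=lambda P:(np.array(P,float)+.5)/4-.5+[220,220]
print("side: flap corner,hole",(ray("side",u([(497-404,415),(572-404,372)]),[.027,.018])[:,:2]-t)@R,"exp (.05,.125),(.0105,.083)")
print("side raw s0 holes",(ray("side",[(264.5,293.2),(262,313.5)],.018)[:,:2]-t)@R)
```

```text
side: flap corner,hole [[0.04956737 0.12127193]
 [0.01049795 0.08002342]] exp (.05,.125),(.0105,.083)
side raw s0 holes [[0.01073385 0.02145995]
 [0.00927685 0.08242817]]
```

```bash
python3 -m crank '[0,0,-0.003,0.001,0,0.012,0, 0,0,-0.003,0.002,0,0.024,0, 0,0,-0.003,0.002,0,0.036,0, 0,0,-0.003,0.002,0,0.042,0, 0,0,-0.003,0.002,0,0.045,0, 0,0,-0.003,0.002,0,0.046,0, 0,0,-0.003,0.002,0,0.047,0, 0,0,-0.003,0.002,0,0.048,0, 0,0,-0.003,0.002,0,0.048,0, 0,0,-0.003,0.002,0,0.048,0]'; python3 -c "
from h import *
delta([.4884,.2551,.2138],17.2)"
```

```text
clock: 6.55
tool_pos: [0.4302, 0.2394, 0.2137]
orientation: [[-0.298, 0.954, 0.001], [0.954, 0.298, 0.001], [0.001, 0.001, -1.0]]
contact_force: [0.1, -0.4, 4.4]
width: 0.104
finger_force: 40.0
t 6.55 pos [0.4302 0.2394 0.2137] yawy 17.36 F [ 0.13 -0.39  4.4 ] w 9.7 ff 40.0
rot [ 0.0012 -0.0009  0.0029] shift [-0.0024  0.0602  0.    ]
```

```bash
python3 -m crank '[0,0,0.002,-0.001,0.004,-0.0004,0, 0,0,0.002,-0.002,0.01,-0.0004,0, 0,0,0.002,-0.002,0.016,-0.0004,0, 0,0,0.002,-0.002,0.022,-0.0004,0, 0,0,0.002,-0.002,0.028,-0.0004,0, 0,0,0.002,-0.002,0.034,-0.0004,0, 0,0,0.002,-0.002,0.039,-0.0004,0, 0,0,0.002,-0.002,0.043,-0.0004,0, 0,0,0.002,-0.002,0.045,-0.0004,0, 0,0,0.002,-0.002,0.045,-0.0004,0]'
python3 - <<'E'
from h import *
delta([.4884,.2551,.2138],17.2)
a=bot.get_image('top')[:,:,::-1];b=bot.get_image('side')[:,:,::-1]
k=dict(fx=4,fy=4,interpolation=cv2.INTER_CUBIC)
c=np.zeros((560,800,3),np.uint8)
c[:,:396]=cv2.resize(a[182:322,140:239],None,**k); c[:,404:]=cv2.resize(b[220:360,195:294],None,**k)
cv2.imwrite('pics/c3.png',c)
E
```

```text
clock: 7.55
tool_pos: [0.4739, 0.2507, 0.2138]
orientation: [[-0.296, 0.955, -0.001], [0.955, 0.296, 0.0], [0.001, -0.0, -1.0]]
contact_force: [-2.8, -0.5, 4.3]
width: 0.105
finger_force: 40.0
t 7.55 pos [0.4739 0.2507 0.2138] yawy 17.22 F [-2.77 -0.47  4.29] w 9.8 ff 40.0
rot [-0.0004 -0.0006  0.0003] shift [-0.0001  0.0151 -0.    ]
```

View pics/c3.png

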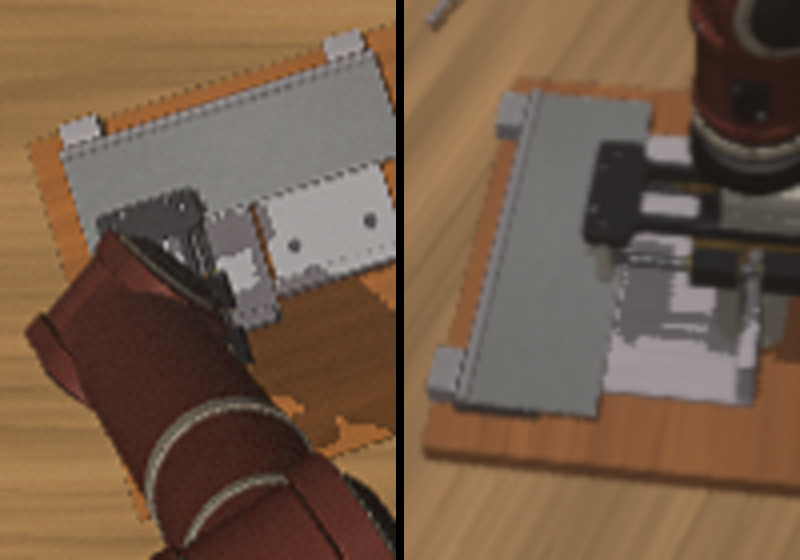

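The front edge is under the flap, and the flap lies flat in both views. A strip of board about 2 px wide (≈6–7 mm) shows between the trims at (263,235). I'll push on to the stop.

```bash
python3 -m crank '[0,0,0,0,0.003,0,0, 0,0,0,0,0.006,0,0, 0,0,0,0,0.009,0,0, 0,0,0,0,0.011,0,0, 0,0,0,0,0.013,0,0, 0,0,0,0,0.014,0,0, 0,0,0,0,0.015,0,0, 0,0,0,0,0.015,0,0, 0,0,0,0,0.015,0,0]'; python3 -c "
from h import *
delta([.4884,.2551,.2138],17.2)"
```

```text
clock: 8.55
tool_pos: [0.4879, 0.2552, 0.2138]
orientation: [[-0.296, 0.955, -0.001], [0.955, 0.296, 0.0], [0.001, -0.001, -1.0]]
contact_force: [-3.9, -1.5, 5.1]
width: 0.106
finger_force: 40.0
t 8.55 pos [0.4879 0.2552 0.2138] yawy 17.24 F [-3.87 -1.54  5.13] w 9.9 ff 40.0
rot [-0.0009 -0.0005  0.0006] shift [-0.0002  0.0005 -0.    ]
```

```bash
python3 -m crank '[0,0,0,0,0.001,0,0, 0,0,0,0,0.002,0,0, 0,0,0,0,0.002,0,0, 0,0,0,0,0.002,0,0]'; python3 -c "
from h import *
delta([.4884,.2551,.2138],17.2)"; python3 -m crank '[0,0,0,0,0.001,0,0, 0,0,0,0,0.002,0,0, 0,0,0,0,0.002,0,0, 0,0,0,0,0.002,0,0]';python3 -c "
from h import *
delta([.4884,.2551,.2138],17.2)"
```

```text
clock: 8.95
tool_pos: [0.4891, 0.2556, 0.2138]
orientation: [[-0.297, 0.955, -0.003], [0.955, 0.297, -0.001], [0.0, -0.003, -1.0]]
contact_force: [-5.9, -2.4, 7.6]
width: 0.104
finger_force: 40.0
t 8.95 pos [0.4891 0.2556 0.2138] yawy 17.25 F [-5.86 -2.41  7.62] w 9.7 ff 40.0
rot [-0.0026 -0.0002  0.0009] shift [-0.0003 -0.0008 -0.    ]
clock: 9.35
tool_pos: [0.4897, 0.2559, 0.2138]
orientation: [[-0.297, 0.955, -0.006], [0.955, 0.297, -0.003], [-0.001, -0.006, -1.0]]
contact_force: [-8.3, -3.6, 10.0]
width: 0.109
finger_force: 40.0
t 9.35 pos [0.4897 0.2559 0.2138] yawy 17.29 F [-8.34 -3.6  10.03] w 10.2 ff 40.0
rot [-0.0062  0.0008  0.0015] shift [-0.0004 -0.0015 -0.    ]
```

```bash
python3 -m crank '[0,0,0,0,0.001,-0.0006,0, 0,0,0,0,0.002,-0.0006,0, 0,0,0,0,0.002,-0.0006,0, 0,0,0,0,0.002,-0.0006,0]';python3 - <<'E'
from h import *
delta([.4884,.2551,.2138],17.2)
a=bot.get_image('top')[:,:,::-1];b=bot.get_image('side')[:,:,::-1]
k=dict(fx=4,fy=4,interpolation=cv2.INTER_CUBIC)
c=np.zeros((560,800,3),np.uint8)
c[:,:396]=cv2.resize(a[182:322,140:239],None,**k); c[:,404:]=cv2.resize(b[220:360,195:294],None,**k)
cv2.imwrite('pics/c4.png',c)
E
```

```text
clock: 9.75
tool_pos: [0.4905, 0.2561, 0.2138]
orientation: [[-0.298, 0.955, -0.009], [0.955, 0.298, -0.005], [-0.002, -0.01, -1.0]]
contact_force: [-11.0, -3.7, 10.6]
width: 0.109
finger_force: 40.0
t 9.75 pos [0.4905 0.2561 0.2138] yawy 17.31 F [-10.97  -3.74  10.63] w 10.1 ff 40.0
rot [-0.0102  0.0017  0.002 ] shift [-0.0004 -0.0023  0.    ]
```

View pics/c4.png

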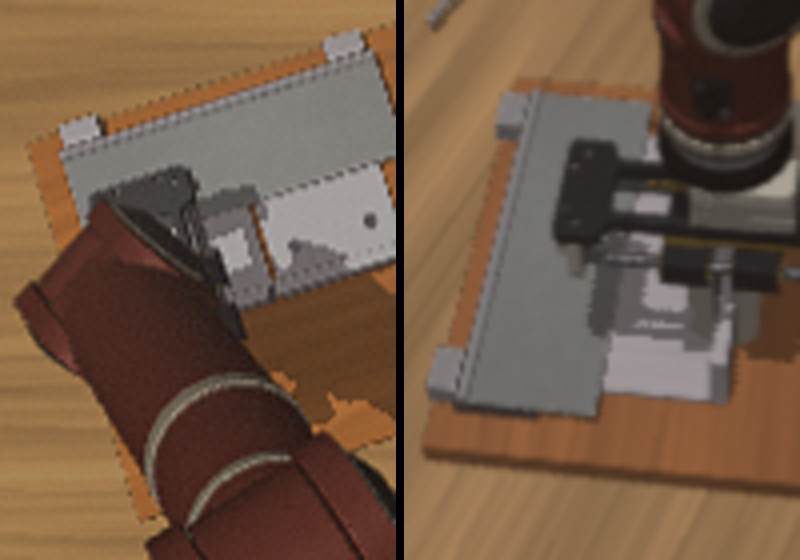

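The ribs are in line: the fitted rib ends at (280,297) and the loose one at (270,301). The gap strip is visible at (264,250) and the flap is flat. The force and tool tilt rise without further travel, so the trim is home. I'll ease the forward push and press down.

```bash
python3 -m crank '[0,0,0,0,-0.002,0.0006,0, 0,0,0,0,-0.004,0.001,0, 0,0,0,0,-0.004,0.001,0, 0,0,0,0,-0.004,0.001,0, 0,0,0,0,-0.004,0.001,0, 0,0,0,0,-0.004,0.001,0]';python3 -c "
from h import *
delta([.4884,.2551,.2138],17.2)"
```

```text
clock: 10.45
tool_pos: [0.4892, 0.2555, 0.2138]
orientation: [[-0.297, 0.955, -0.002], [0.955, 0.297, -0.001], [-0.0, -0.002, -1.0]]
contact_force: [-5.8, -3.2, 10.1]
width: 0.103
finger_force: 40.0
t 10.45 pos [0.4892 0.2555 0.2138] yawy 17.26 F [-5.79 -3.23 10.06] w 9.6 ff 40.0
rot [-0.0023  0.0003  0.001 ] shift [-0.0002 -0.0009 -0.    ]
```

```bash
python3 -m crank '[0,0,0,0,0,0,0, 0,0,0,0,0,0,0, 0,0,0,0,0,0,0, 0,0,0,0,0,0,0, 0,0,0,0,0,0,0]';python3 -c "
from h import *
delta([.4884,.2551,.2138],17.2)
print(bot.hand_in())"
```

```text
clock: 10.95
tool_pos: [0.4892, 0.2555, 0.2138]
orientation: [[-0.297, 0.955, -0.002], [0.955, 0.297, -0.001], [-0.0, -0.002, -1.0]]
contact_force: [-5.3, -3.0, 9.5]
width: 0.103
finger_force: 40.0
t 10.95 pos [0.4892 0.2555 0.2138] yawy 17.26 F [-5.28 -3.02  9.53] w 9.6 ff 40.0
rot [-0.0023  0.0003  0.0011] shift [-0.0002 -0.0009 -0.    ]
the job is handed in; nothing more can be done
None
```

I handed the job in at about 11 s with the trim home against the stop under the closed flap, its rib in line with the fitted one across a gap of roughly 6 mm; it is still gripped and pressed down with about 10 N, and the hand-in gave no verdict.

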